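# Blank off the vacuum port through a reducer

### The arm

A 6-joint arm with a two-finger parallel gripper is mounted at the origin on a cart in front of the work surface, level with it; the furniture and walls round the work are solid. World frame = base frame: x ahead of the robot, y to its left, z up, the work surface at z = 0. Lengths are in m, angles in rad, forces in N, time in s.
With the tool pointing down it reaches from about 0.35 to 0.85 m from the base axis. Payload 8.1 kg.
Tool frame: the origin (TCP) lies at the very end of the fingers, on their centre line; the grasp point (between the pads) lies 19 mm behind it; x points along the fingers, y is the direction in which the jaws open and shut, and the axes are right-handed (so a half turn about x gives the same grasp; the last joint's range is limited). The gripper opens to 93 mm and grips with 3 to 60 N. Pads are 15 mm wide; open, the fingers measure 128 mm over their backs; the gripper's body (75 mm by 188 mm) begins 65 mm behind the grasp point.
Start: joints at [-1.289, 0.13, 1.488, -0, 1.523, -0.085], TCP at [0.215, -0.56, 0.219] pointing down, gripper open.
Joint ranges: [-2.96, 2.96], [-0.89, 2.26], [0.02, 2.5], [-1.34, 4.48], [0, 2.73], [-2.66, 2.66]. Speed limits (rad/s): [2.39, 2.39, 2.79, 3.14, 3.14, 3.14].

### API

Orientations are given as a rotation vector (axis times angle).
In Python, from plant import * gives the robot as it stands. The module is installed in compiled form; this text tells all that it offers.
- The arm moves only by the tool apply_moves, never from a script. Its argument "series" is a list of rows, each an object with "jaw": the gripper's target within -1 to 1 (shut at 1, half-way at 0, fully open at -1); "linear": the shift along the tool's x, y, z normalised to -1 to 1, where 1 is 0.6 m, a list of three; "roll": the turn about the tool's x normalised to -1 to 1, where 1 is 30 degrees. A call has 1 to 20 rows; each row is the pose to reach, as a shift and turn from the pose measured when the call began, along the tool's axes at that moment; what a row does not reach only later rows make up. A row lasts 1/8 s, in which the tool goes at most 62.5 mm and 10.7 degrees, less where a joint would pass 70% of its speed; a pose out of reach is approached as far as the arm can. A call with a number of a shift or a turn outside -1 to 1 is refused whole. A call with a gripper value outside its range is refused whole. The fingers move at their own pace and stop on an object; "force" is the grip in N (left out, the last holds). Time passes only in rows, so rows that repeat a pose let the fingers close. It gives the time, the measured TCP pose, the force and the opening at its end, in the units of the state.
- read_state(): the state, without advancing time (a new reading comes with each control period).
- read_camera(name): name is "side" or "top"; returns a dict with "pixels" (384x512x3 uint8, blue, green, red), "intrinsics" (3x3 intrinsics, pixels), "rvec" (rotation vector, rad) and "tvec" (3), from world to camera coordinates, as OpenCV has them. Camera axes: x right, y down, z forward; pixel columns grow to the right and rows downward; lengths in m; the calibration is good to about 2 mm. A picture is of the moment at which its call begins. There is no depth.
- close_job(): hands the job in, once; it reports no verdict.
The state is a dict: "t": time; "q": joint angles; "dq": joint speeds; "joint_torque": joint torques, N m; "tool_pos": TCP position; "orientation": TCP orientation; "force": force on the tool from outside, world axes, zero at the start; "wrist_torque": the same for the moment, N m; "opening": finger opening in m.
Only numpy, scipy, OpenCV 4.12 (cv2) and the standard library are available. Lean on these libraries where they do the work, as an engineer would, in place of code of your own. Each camera call takes 0.05 s, during which the arm holds its last target. There are 200 camera calls.

### The job

Blank off the vacuum port: first seat the reducer, flange face down, fully home over the port's centring spigot, then seat the small end cap, flange face down, fully home over the spigot on top of the reducer. Set both parts down gently rather than letting them drop, let go of them, and leave the large spare end cap and the other things on the bench where they are.

Things in the scene. Friction and masses are not known exactly. Their poses are not given: they have to be found in the camera images.
- port_face (a point): The vacuum port, fixed to the bench: a grey round foot 140 mm across, 12 mm thick, a steel neck and a round steel flange 90 mm across whose flat face is 40 mm above the bench. A spigot 40 mm across stands 10 mm above that face at its centre, its top edge chamfered 3.5 mm. A side pipe at 21 mm height points along its x. The point is the centre of the flange face; z is up.
- reducer_grip (a point): The reducer, loose plain steel-grey metal, 280 to 520 g, 75 mm high, standing upright, flange face down: a flange 90 mm across and 17 mm thick at the bottom, above it a plain round hub 52 mm across from 17 to 65 mm height (shoulder at 65 mm), and on top a spigot 34 mm across and 10 mm high, its top edge chamfered 3.5 mm. The point lies on its axis, 43 mm above its underside, where the hub is gripped; z points up out of the spigot.
- reducer_shoulder (a point): The centre of the reducer's flat shoulder (foot of its top spigot), 65 mm above its underside and 22 mm above reducer_grip; the small cap's underside rests here. z as the reducer's.
- small_cap_grip (a point): The small end cap, loose plain steel-grey metal, 110 to 210 g, 65 mm high, standing upright: a flange 64 mm across and 17 mm thick at the bottom and a plain round boss 34 mm across above it, from 17 to 65 mm height. The point lies on its axis, 43 mm above its underside, where the boss is gripped; z points up.
- large_cap_grip (a point): The large end cap, a spare that stays where it is: shaped and as high as the small cap with the same 34 mm boss, but its flange is 90 mm across. The point lies on its axis, 43 mm above its underside. The reducer and both caps start in any of three places on the bench.
- reducer: The reducer again; this point is the centre of its underside. In the underside is a blind round recess 43 mm across and 12 mm deep that fits over the port's spigot, so that seated the flange lies flat on the port's face.
- small_cap: The small end cap again; this point is the centre of its underside. In the underside is a blind round recess 37 mm across and 12 mm deep that fits over the reducer's spigot.
- tape_2: A roll of brown tape, 90 mm across, 48 mm high, lying flat; bystander. Origin at the centre of its underside.
- weigh_dish_0: A small metal weighing dish, 59 mm across, 13 mm high; bystander. Origin at the centre of its underside.
- bench_timer: A grey bench timer, 62 x 66 x 19 mm; bystander. Origin at the centre of its underside.
Not all that is in view belongs to the job. What is shaped like the reducer but yellow is not meant. Leave any orange look-alike of the small_cap alone.

How it is judged:
On the way, in this order (a step that is already met when the one before it is completed fails the run):
1. the reducer sits fully home on the port's spigot (horizontal distance between reducer_grip and port_face below 0.0035 m and z of reducer_grip in the frame of port_face between 0.04 and 0.046 m and angle between reducer_grip's own z axis and vertical below 0.04 rad), for 0.2 s.
2. the small cap sits fully home on the reducer's spigot (all of step 1 and horizontal distance between small_cap_grip and reducer_shoulder below 0.0035 m and z of small_cap_grip in the frame of reducer_shoulder between 0.04 and 0.046 m and angle between small_cap_grip's own z axis and vertical below 0.04 rad), for 0.2 s.
At the end, for the whole second after the job is handed in: The reducer stands fully home on the port (axes within 3.5 mm, height within 3 mm of seated, upright within 0.04 rad) and the small cap fully home on the reducer to the same tolerances, both at rest; the large cap is within 25 mm and the tape roll, dish and timer within 30 mm of where they began (all of step 2 and linear speed of each of reducer, small_cap below 0.01 m/s and not (distance of large_cap_grip from where it was at the start of the episode above 0.025 m or distance of any of tape_2, weigh_dish_0, bench_timer from where it was at the start of the episode above 0.03 m)); the robot touches nothing.
It fails at once if the large cap (25 mm) or a loose bystander (30 mm) is displaced (distance of large_cap_grip from where it was at the start of the episode above 0.025 m or distance of any of tape_2, weigh_dish_0, bench_timer from where it was at the start of the episode above 0.03 m).
It fails at once if the reducer or the small cap is dropped or thrown (faster than 0.4 m/s while out of the fingers) ((contact force between the fingers and reducer below 0.01 N and linear speed of reducer above 0.4 m/s) or (contact force between the fingers and small_cap below 0.01 N and linear speed of small_cap above 0.4 m/s)).
It also fails if it takes over 54 s, if anything falls off the work surface, if the arm or the gripper's body presses on something with over 40 N, if the wrist force passes 120 N, or if a joint passes its speed limit or range.

## Working session

There is one attempt and no reset: what is moved stays moved. The work goes in short steps, Python scripts to look and compute and a tool call to move; the robot and the scene stay as the last step left them, time stands still between calls to the robot, and variables do not carry over. Pictures are saved under pics/ and viewed, about 8 in all and at most 12, crops included, and the job is handed in when it is done.

Besides the shell and the picture viewer there is one more tool, called as name(argument=value, ...) on one line, values as JSON. apply_moves: Moves the arm, as the interface text tells. Its arguments: {"type":"object","properties":{"series":{"type":"array"},"force":{"type":"number"}},"required":["series"]}

```bash
mkdir -p pics; cat > h.py <<'E'
from plant import *
import cv2, numpy as np
from scipy.spatial.transform import Rotation as R
def cam(n):
    c=read_camera(n); c={k:np.array(v) for k,v in c.items()}; return c
def proj(c,P):
    return cv2.projectPoints(np.array(P,float).reshape(-1,3),c['rvec'].astype(float),c['tvec'].astype(float),c['intrinsics'].astype(float),None)[0].reshape(-1,2)
def back(c,uv,z):
    Rm=cv2.Rodrigues(c['rvec'].astype(float))[0]; o=-Rm.T@c['tvec'].ravel()
    d=Rm.T@np.linalg.inv(c['intrinsics'])@np.array([uv[0],uv[1],1.]); return o+d*(z-o[2])/d[2]
E
python3 - <<'E'
from h import *
for n in('top','side'):
    c=cam(n); cv2.imwrite(f'pics/{n}0.png',c['pixels']); np.savez(f'{n}0.npz',**c)
    Rm=cv2.Rodrigues(c['rvec'].astype(float))[0]; print(n,-Rm.T@c['tvec'].ravel(),Rm[2],c['intrinsics'][0])
s=read_state(); print(s['t'],s['tool_pos'],R.from_rotvec(s['orientation']).as_matrix(),s['opening'])
E
```

```text
top [0.45418567 0.1339172  1.24596865] [ 0.05457611  0.00696516 -0.99848532] [360.67543108   0.         247.82143478]
side [-0.60021861  0.74094127  0.66549677] [ 0.79551388 -0.43144968 -0.42545135] [379.02930737   0.         256.5630202 ]
0.1 [ 0.21508464 -0.55958841  0.21769983] [[-4.16146138e-04  3.58654274e-01 -9.33470374e-01]
 [ 1.56771100e-03 -9.33469074e-01 -3.58654473e-01]
 [-9.99998685e-01 -1.61266445e-03 -1.73806701e-04]] 0.09304318714843993
```

View pics/top0.png

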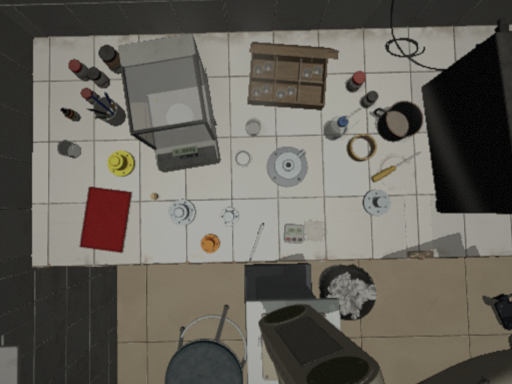

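View pics/side0.png

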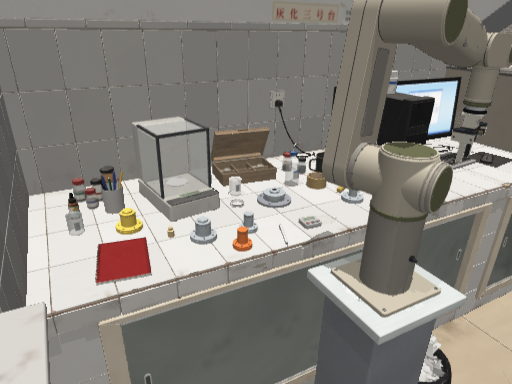

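Candidates in the top view are the steel bodies at (182,211), (376,202) and (230,215). The yellow one at (120,163) and the orange one at (210,243) are decoys, and the port is at (288,166). I'll use close crops to tell the reducer from the large cap.

```bash
python3 - <<'E'
from h import *
t=np.load('top0.npz'); s=np.load('side0.npz')
def crop(c,u,v,w=26): return cv2.resize(c['pixels'][v-w:v+w,u-w:u+w],(260,260),interpolation=cv2.INTER_CUBIC)
a=np.hstack([crop(t,182,211),crop(t,230,215),crop(t,376,202)])
b=np.hstack([crop(s,203,229),crop(s,250,221),crop(s,352,190)])
cv2.imwrite('pics/crops.png',np.vstack([a,b]))
for n,u,v,z in[('A',182,211,.06),('small',230,215,.06),('B',376,202,.06),('port',288,166,.05),('orange',210,243,.06),('dish',244,158,0.01)]: print(n,back(t,(u,v),z), proj(s,[back(t,(u,v),z)]))
E
```

```text
A [0.46173004 0.36002485 0.06      ] [[204.8488037  220.19033847]]
small [0.44502288 0.20240113 0.06      ] [[249.1511678  212.75653104]]
B [ 0.47669468 -0.27722564  0.06      ] [[349.93102574 186.02691093]]
port [0.6034286  0.00647702 0.05      ] [[274.47129476 189.13583071]]
orange [0.35512201 0.26966331 0.06      ] [[243.20839101 228.44708769]]
dish [0.63976863 0.15304151 0.01      ] [[237.95770612 201.37331162]]
```

View pics/crops.png

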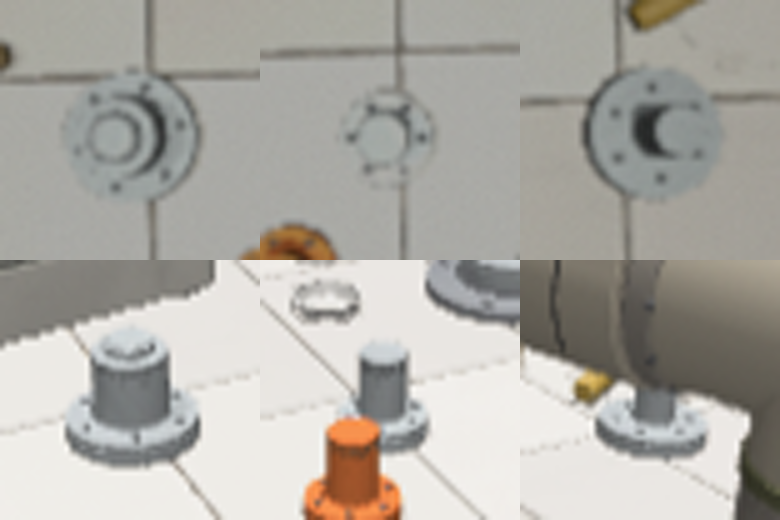

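Crops: the left part at (182,211) has a wide hub with a spigot, so it is the reducer. The middle part at (230,215) is the small cap. The right part at (376,202) has a narrow boss and a wide flange, so it is the large spare. Next I'll fit circle models in both views.

```bash
cat >> h.py <<'E'
from scipy.optimize import minimize
PORT=[(.070,.012),(.045,.040),(.020,.050)]
RED=[(.045,.017),(.045,0),(.026,.065),(.017,.075)]
CAP=[(.032,.017),(.032,0),(.017,.065)]
def fit(cs,model,x0,z0=0,span=.012):
    "maximise image gradient along the projected circles"
    th=np.linspace(0,2*np.pi,180,endpoint=False); gs=[]
    for c in cs:
        g=cv2.GaussianBlur(c['pixels'],(0,0),.8).astype(np.float32)
        gs.append(np.minimum(np.hypot(cv2.Sobel(g,5,1,0),cv2.Sobel(g,5,0,1)).max(2),150))
    def f(p):
        t=0
        for c,g in zip(cs,gs):
            for r,z in model:
                uv=proj(c,np.c_[p[0]+r*np.cos(th),p[1]+r*np.sin(th),0*th+z+z0]).astype(np.float32)
                t-=cv2.remap(g,uv[:,:1].copy(),uv[:,1:].copy(),1).mean()
        return t
    n=np.arange(-span,span+1e-6,.002)
    b=min(((x0[0]+i,x0[1]+j) for i in n for j in n),key=f)
    r=minimize(f,b,method='Nelder-Mead',options=dict(initial_simplex=[b,(b[0]+.001,b[1]),(b[0],b[1]+.001)],xatol=1e-5))
    return r.x.round(4),round(r.fun,1)
def go(x,y,z):
    s=read_state(); M=R.from_rotvec(s['orientation']).as_matrix()
    return ((M.T@(np.array([x,y,z])-s['tool_pos']))/.6).round(4).tolist()
def st():
    s=read_state(); M=R.from_rotvec(s['orientation']).as_matrix()
    print('t',round(s['t'],2),'p',np.round(s['tool_pos'],4),'yaw_y',round(float(np.degrees(np.arctan2(M[1,1],M[0,1]))),1),'tilt',M[:2,0].round(4),'F',np.round(s['force'],1),'T',np.round(s['wrist_torque'],2),'open',round(s['opening'],4),'q',np.round(s['q'],2))
E
python3 - <<'E'
from h import *
t=np.load('top0.npz'); s=np.load('side0.npz')
for n,m,p in[('port',PORT,(.603,.006)),('red',RED,(.462,.36)),('cap',CAP,(.445,.202)),('large',[(.045,.017),(.045,0),(.017,.065)],(.477,-.277))]:
    print(n,fit([t],m,p),fit([s],m,p),fit([t,s],m,p))
print(go(.5,-.2,.24))
E
```

```text
port (array([0.6077, 0.0064]), np.float64(-267.3)) (array([0.6053, 0.0073]), np.float64(-361.9)) (array([0.6074, 0.0065]), np.float64(-626.5))
red (array([0.4631, 0.361 ]), np.float64(-286.9)) (array([0.4518, 0.3724]), np.float64(-468.9)) (array([0.4542, 0.3717]), np.float64(-686.2))
cap (array([0.4471, 0.2068]), np.float64(-178.8)) (array([0.4328, 0.2129]), np.float64(-381.7)) (array([0.435 , 0.2102]), np.float64(-539.6))
large (array([ 0.4782, -0.2913]), np.float64(-233.4)) (array([ 0.4741, -0.2867]), np.float64(-296.3)) (array([ 0.4777, -0.2906]), np.float64(-524.0))
[-0.0364, -0.3892, -0.6582]
```

```bash
python3 - <<'E'
from h import *
t=np.load('top0.npz'); s=np.load('side0.npz')
th=np.linspace(0,2*np.pi,120); out=[]
for n,m,p in[('red',RED,(.455,.372)),('cap',CAP,(.438,.212))]:
    a=fit([t],m,p,span=.024);b=fit([s],m,p,span=.024);j=fit([t,s],m,p,span=.024);print(n,a,b,j)
    for c in(t,s):
        u,v=proj(c,[[*j[0],.035]])[0].astype(int)
        k=8;I=cv2.resize(c['pixels'],None,fx=k,fy=k,interpolation=cv2.INTER_CUBIC)
        for r,z in m:
            uv=proj(c,np.c_[j[0][0]+r*np.cos(th),j[0][1]+r*np.sin(th),0*th+z])
            cv2.polylines(I,[((uv+.5)*k).astype(int)],True,(0,0,255),1)
        out.append(I[(v-18)*k:(v+18)*k,(u-18)*k:(u+18)*k])
cv2.imwrite('pics/ov.png',np.vstack([np.hstack(out[:2]),np.hstack(out[2:])]))
E
```

```text
red (array([0.4631, 0.361 ]), np.float64(-286.9)) (array([0.4519, 0.3725]), np.float64(-468.9)) (array([0.4542, 0.3717]), np.float64(-686.2))
cap (array([0.4471, 0.2068]), np.float64(-178.8)) (array([0.4328, 0.2129]), np.float64(-381.7)) (array([0.435 , 0.2102]), np.float64(-539.6))
```

View pics/ov.png

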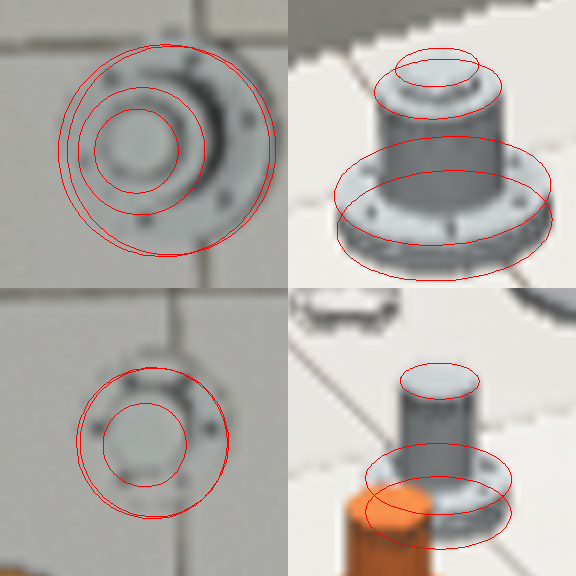

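apply_moves(series=[{"jaw": -1, "linear": [-0.036, -0.39, -0.658], "roll": -1}, {"jaw": -1, "linear": [-0.036, -0.39, -0.658], "roll": -1}, {"jaw": -1, "linear": [-0.036, -0.39, -0.658], "roll": -1}, {"jaw": -1, "linear": [-0.036, -0.39, -0.658], "roll": -1}, {"jaw": -1, "linear": [-0.036, -0.39, -0.658], "roll": -1}, {"jaw": -1, "linear": [-0.036, -0.39, -0.658], "roll": -1}, {"jaw": -1, "linear": [-0.036, -0.39, -0.658], "roll": -1}, {"jaw": -1, "linear": [-0.036, -0.39, -0.658], "roll": -1}, {"jaw": -1, "linear": [-0.036, -0.39, -0.658], "roll": -1}, {"jaw": -1, "linear": [-0.036, -0.39, -0.658], "roll": -1}])

```text
t: 1.35
tool_pos: [0.4991, -0.2001, 0.2393]
orientation: [1.69, 0.809, -1.691]
force: [-0.2, -0.4, 0.5]
opening: 0.093
```

The overlay shows both fits within about 5 mm, with the reducer near (182,211) and the cap near (230,215). I'll use averages for the approach and centre each part by gripping it twice, 90° apart.

```bash
python3 - <<'E'
from h import *
st(); print(go(.459,.366,.14))
E
```

```text
t 1.35 p [ 0.4991 -0.2001  0.2393] yaw_y -39.0 tilt [-0.0014  0.0015] F [-0.2 -0.4  0.5] T [-0.02  0.    0.02] open 0.093 q [-0.48 -0.04  1.63  0.    1.56  0.2 ]
[0.1671, -0.6453, -0.6912]
```

apply_moves(series=[{"jaw": -1, "linear": [0.167, -0.645, -0.691], "roll": -1}, {"jaw": -1, "linear": [0.167, -0.645, -0.691], "roll": -1}, {"jaw": -1, "linear": [0.167, -0.645, -0.691], "roll": -1}, {"jaw": -1, "linear": [0.167, -0.645, -0.691], "roll": -1}, {"jaw": -1, "linear": [0.167, -0.645, -0.691], "roll": -1}, {"jaw": -1, "linear": [0.167, -0.645, -0.691], "roll": -1}, {"jaw": -1, "linear": [0.167, -0.645, -0.691], "roll": -1}, {"jaw": -1, "linear": [0.167, -0.645, -0.691], "roll": -1}, {"jaw": -1, "linear": [0.167, -0.645, -0.691], "roll": -1}, {"jaw": -1, "linear": [0.167, -0.645, -0.691], "roll": -1}, {"jaw": -1, "linear": [0.167, -0.645, -0.691], "roll": -1}])

```text
t: 2.72
tool_pos: [0.4593, 0.3649, 0.1395]
orientation: [1.323, 1.133, -1.325]
force: [0.2, -1.1, 0.5]
opening: 0.093
```

```bash
python3 - <<'E'
from h import *
st(); print(go(.459,.366,.025))
c=cam('side'); u,v=proj(c,[[.459,.366,.08]])[0].astype(int); cr=lambda c,u,v,w:cv2.resize(c['pixels'][v-w:v+w,u-w:u+w],(400,400),interpolation=cv2.INTER_CUBIC)
d=cam('top'); a,b=proj(d,[[.459,.366,.08]])[0].astype(int)
cv2.imwrite('pics/over.png',np.hstack([cr(c,u,v,40),cr(d,a,b,40)])); print(u,v,a,b)
E
```

```text
t 2.73 p [0.4593 0.3649 0.1395] yaw_y -9.0 tilt [-0.0021  0.0004] F [ 0.2 -1.1  0.5] T [-0.03 -0.08  0.05] open 0.093 q [0.58 0.15 1.62 0.   1.38 0.74]
[0.1909, -0.0003, -0.0017]
203 215 178 211
```

View pics/over.png

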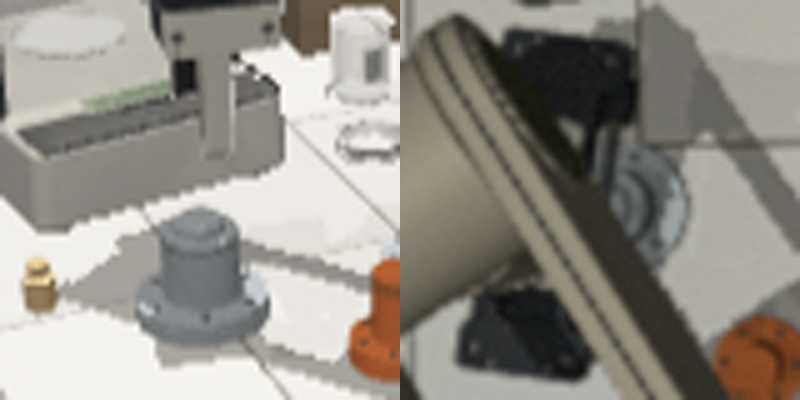

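apply_moves(series=[{"jaw": -1, "linear": [0.07, 0, 0]}, {"jaw": -1, "linear": [0.13, 0, 0]}, {"jaw": -1, "linear": [0.17, 0, 0]}, {"jaw": -1, "linear": [0.19, 0, 0]}, {"jaw": -1, "linear": [0.19, 0, 0]}, {"jaw": 1, "linear": [0.19, 0, 0]}, {"jaw": 1, "linear": [0.19, 0, 0]}, {"jaw": 1, "linear": [0.19, 0, 0]}, {"jaw": 1, "linear": [0.19, 0, 0]}, {"jaw": 1, "linear": [0.19, 0, 0]}, {"jaw": 1, "linear": [0.19, 0, 0]}], force=8)

```text
invalid input
```

```bash
python3 - <<'E'
from h import *
st()
E
```

```text
t 2.83 p [0.4599 0.364  0.1403] yaw_y -9.1 tilt [-0.0011  0.001 ] F [ 0.2 -0.7 -0.3] T [-0.08 -0.03 -0.02] open 0.0927 q [0.58 0.14 1.62 0.   1.38 0.74]
```

Every row needs a roll value.

apply_moves(series=[{"jaw": -1, "linear": [0.07, 0, 0], "roll": 0}, {"jaw": -1, "linear": [0.13, 0, 0], "roll": 0}, {"jaw": -1, "linear": [0.17, 0, 0], "roll": 0}, {"jaw": -1, "linear": [0.19, 0, 0], "roll": 0}, {"jaw": -1, "linear": [0.19, 0, 0], "roll": 0}, {"jaw": 1, "linear": [0.19, 0, 0], "roll": 0}, {"jaw": 1, "linear": [0.19, 0, 0], "roll": 0}, {"jaw": 1, "linear": [0.19, 0, 0], "roll": 0}, {"jaw": 1, "linear": [0.19, 0, 0], "roll": 0}, {"jaw": 1, "linear": [0.19, 0, 0], "roll": 0}, {"jaw": 1, "linear": [0.19, 0, 0], "roll": 0}], force=8)

```text
t: 4.2
tool_pos: [0.4592, 0.3644, 0.0264]
orientation: [1.325, 1.132, -1.326]
force: [-5.2, 0.1, 4.7]
opening: 0.0511
```

```bash
python3 - <<'E'
from h import *
st()
E
```

```text
t 4.2 p [0.4592 0.3644 0.0264] yaw_y -9.1 tilt [-0.002   0.0011] F [-5.2  0.1  4.7] T [0.06 0.91 0.06] open 0.0511 q [0.58 0.27 1.7  0.   1.18 0.74]
```

apply_moves(series=[{"jaw": -1, "linear": [0, 0, 0], "roll": 0}, {"jaw": -1, "linear": [0, 0, 0], "roll": 0}, {"jaw": -1, "linear": [0, 0, 0], "roll": 0}, {"jaw": -1, "linear": [0, 0, 0], "roll": -0.33}, {"jaw": -1, "linear": [0, 0, 0], "roll": -0.66}, {"jaw": -1, "linear": [0, 0, 0], "roll": -1}, {"jaw": -1, "linear": [0, 0, 0], "roll": -1}])

```text
t: 5.08
tool_pos: [0.4593, 0.3643, 0.0264]
orientation: [0.937, 1.362, -0.938]
force: [0.0, 0.3, 0.8]
opening: 0.0929
```

apply_moves(series=[{"jaw": -1, "linear": [0, 0, 0], "roll": -0.33}, {"jaw": -1, "linear": [0, 0, 0], "roll": -0.66}, {"jaw": -1, "linear": [0, 0, 0], "roll": -1}, {"jaw": -1, "linear": [0, 0, 0], "roll": -1}])

```text
t: 5.58
tool_pos: [0.4593, 0.3642, 0.0263]
orientation: [0.539, 1.505, -0.538]
force: [-0.3, 1.4, -0.6]
opening: 0.0929
```

apply_moves(series=[{"jaw": -1, "linear": [0, 0, 0], "roll": -0.33}, {"jaw": -1, "linear": [0, 0, 0], "roll": -0.66}, {"jaw": -1, "linear": [0, 0, 0], "roll": -1}, {"jaw": -1, "linear": [0, 0, 0], "roll": -1}, {"jaw": -1, "linear": [0, 0, 0], "roll": -1}])

```text
t: 6.2
tool_pos: [0.4594, 0.3642, 0.0263]
orientation: [0.135, 1.569, -0.134]
force: [0.2, 0.1, 0.3]
opening: 0.0927
```

```bash
python3 - <<'E'
from h import *
st(); print(go(.4592,.3644,.024))
E
```

```text
t 6.2 p [0.4594 0.3642 0.0263] yaw_y 80.2 tilt [-0.0018  0.001 ] F [0.2 0.1 0.3] T [ 0.02 -0.15  0.03] open 0.0927 q [ 0.58  0.27  1.7   0.    1.18 -0.82]
[0.0039, 0.0002, -0.0004]
```

apply_moves(series=[{"jaw": 1, "linear": [0.003, 0, 0], "roll": 0}, {"jaw": 1, "linear": [0.003, 0, 0], "roll": 0}, {"jaw": 1, "linear": [0.003, 0, 0], "roll": 0}, {"jaw": 1, "linear": [0.003, 0, 0], "roll": 0}, {"jaw": 1, "linear": [0.003, 0, 0], "roll": 0}, {"jaw": 1, "linear": [0.003, 0, 0], "roll": 0}], force=8)

```text
t: 6.95
tool_pos: [0.4594, 0.3644, 0.0246]
orientation: [0.136, 1.568, -0.134]
force: [1.1, 1.9, -0.7]
opening: 0.0509
```

apply_moves(series=[{"jaw": 1, "linear": [0, 0, 0], "roll": 0}, {"jaw": 1, "linear": [0, 0, 0], "roll": 0}, {"jaw": 1, "linear": [-0.03, 0, 0], "roll": 0}, {"jaw": 1, "linear": [-0.09, 0, 0], "roll": 0}, {"jaw": 1, "linear": [-0.15, 0, 0], "roll": 0}, {"jaw": 1, "linear": [-0.18, 0, 0], "roll": 0}, {"jaw": 1, "linear": [-0.18, 0, 0], "roll": 0}], force=35)

```text
t: 7.82
tool_pos: [0.4606, 0.3648, 0.1344]
orientation: [0.137, 1.566, -0.132]
force: [-0.5, 0.4, -3.6]
opening: 0.0507
```

```bash
python3 - <<'E'
from h import *
st(); print(go(.6073,.0066,.128))
c=cam('side')
s=read_state();p=s['tool_pos']; print(fit([c],RED,p[:2],z0=p[2]-.0245,span=.01), p)
E
```

```text
t 7.83 p [0.4606 0.3648 0.1344] yaw_y 80.2 tilt [0.001 0.003] F [-0.5  0.4 -3.6] T [ 0.02 -0.15 -0.04] open 0.0507 q [ 0.58  0.15  1.62  0.    1.37 -0.82]
[0.0091, -0.5465, 0.343]
(array([0.4697, 0.3466]), np.float64(-386.8)) [0.45959854 0.36420979 0.13246457]
```

apply_moves(series=[{"jaw": 1, "linear": [0.005, -0.05, 0.03], "roll": 0}, {"jaw": 1, "linear": [0.005, -0.12, 0.075], "roll": 0}, {"jaw": 1, "linear": [0.005, -0.2, 0.125], "roll": 0}, {"jaw": 1, "linear": [0.005, -0.28, 0.175], "roll": 0}, {"jaw": 1, "linear": [0.005, -0.36, 0.225], "roll": 0}, {"jaw": 1, "linear": [0.005, -0.43, 0.27], "roll": 0}, {"jaw": 1, "linear": [0.005, -0.49, 0.31], "roll": 0}, {"jaw": 1, "linear": [0.005, -0.53, 0.333], "roll": 0}, {"jaw": 1, "linear": [0.005, -0.5465, 0.343], "roll": 0}, {"jaw": 1, "linear": [0.005, -0.5465, 0.343], "roll": 0}, {"jaw": 1, "linear": [0.005, -0.5465, 0.343], "roll": 0}])

```text
t: 9.25
tool_pos: [0.6057, 0.0072, 0.1282]
orientation: [0.135, 1.569, -0.133]
force: [0.1, 0.4, -3.0]
opening: 0.0505
```

```bash
python3 - <<'E'
from h import *
st(); print(go(.6073,.0066,.091))
s=read_state();p=s['tool_pos']
out=[];k=8;th=np.linspace(0,2*np.pi,120)
for n in('side','top'):
    c=cam(n); u,v=proj(c,[[.607,.0066,.09]])[0].astype(int)
    I=cv2.resize(c['pixels'],None,fx=k,fy=k,interpolation=cv2.INTER_CUBIC)
    for m,q,z0,col in((PORT,(.6073,.0066),0,(0,0,255)),(RED,p[:2],p[2]-.0246,(0,255,0))):
        for r,z in m:
            uv=proj(c,np.c_[q[0]+r*np.cos(th),q[1]+r*np.sin(th),0*th+z+z0]); cv2.polylines(I,[((uv+.5)*k).astype(int)],True,col,1)
    out.append(I[(v-28)*k:(v+28)*k,(u-25)*k:(u+25)*k])
cv2.imwrite('pics/port.png',np.hstack(out))
E
```

```text
t 9.25 p [0.6057 0.0072 0.1282] yaw_y 80.2 tilt [-0.0026  0.002 ] F [ 0.1  0.4 -3. ] T [ 0.03 -0.14 -0.05] open 0.0505 q [-0.07  0.21  1.57  0.    1.37 -1.47]
[0.0619, -0.0007, 0.0029]
```

View pics/port.png

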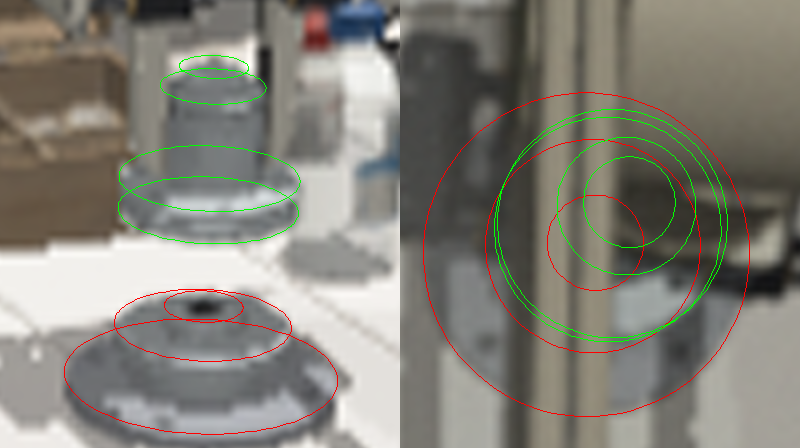

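The side overlay at (200,310) and (210,200) of the crop fits both the port and the held reducer. I'll descend in stages.

apply_moves(series=[{"jaw": 1, "linear": [0.03, -0.0007, 0.003], "roll": 0}, {"jaw": 1, "linear": [0.06, -0.0007, 0.003], "roll": 0}, {"jaw": 1, "linear": [0.077, -0.0007, 0.003], "roll": 0}, {"jaw": 1, "linear": [0.077, -0.0007, 0.003], "roll": 0}, {"jaw": 1, "linear": [0.077, -0.0007, 0.003], "roll": 0}])

```text
t: 9.98
tool_pos: [0.6079, 0.0065, 0.0828]
orientation: [0.135, 1.568, -0.133]
force: [-0.4, 0.0, -3.1]
opening: 0.0509
```

```bash
python3 - <<'E'
from h import *
st(); print(go(.6073,.0066,.0705), go(.6073,.0066,.0646))
E
```

```text
t 9.97 p [0.6079 0.0065 0.0828] yaw_y 80.2 tilt [-0.0013  0.0017] F [-0.4  0.  -3.1] T [ 0.05 -0.15 -0.01] open 0.0509 q [-0.07  0.25  1.6   0.    1.29 -1.48]
[0.0204, -0.0001, -0.001] [0.0303, -0.0001, -0.001]
```

apply_moves(series=[{"jaw": 1, "linear": [0.007, 0, -0.001], "roll": 0}, {"jaw": 1, "linear": [0.014, 0, -0.001], "roll": 0}, {"jaw": 1, "linear": [0.02, 0, -0.001], "roll": 0}, {"jaw": 1, "linear": [0.02, 0, -0.001], "roll": 0}])

```text
t: 10.48
tool_pos: [0.6069, 0.0067, 0.0702]
orientation: [0.135, 1.569, -0.133]
force: [-0.4, 0.1, -4.5]
opening: 0.0506
```

```bash
python3 - <<'E'
from h import *
st(); print(go(.6073,.0066,.0646))
E
```

```text
t 10.47 p [0.6069 0.0067 0.0702] yaw_y 80.2 tilt [-0.0022  0.0018] F [-0.4  0.1 -4.5] T [ 0.03 -0.15  0.03] open 0.0506 q [-0.07  0.27  1.61  0.    1.26 -1.48]
[0.0094, -0.0, 0.0006]
```

apply_moves(series=[{"jaw": 1, "linear": [0.004, 0, 0], "roll": 0}, {"jaw": 1, "linear": [0.007, 0, 0], "roll": 0}, {"jaw": 1, "linear": [0.0095, 0, 0], "roll": 0}, {"jaw": 1, "linear": [0.0105, 0, 0], "roll": 0}, {"jaw": 1, "linear": [0.0105, 0, 0], "roll": 0}])

```text
t: 11.1
tool_pos: [0.607, 0.0067, 0.0646]
orientation: [0.135, 1.569, -0.133]
force: [-5.1, 0.6, 4.9]
opening: 0.0504
```

```bash
python3 - <<'E'
from h import *
st()
E
```

```text
t 11.1 p [0.607  0.0067 0.0646] yaw_y 80.2 tilt [-0.002   0.0017] F [-5.1  0.6  4.9] T [-0.05  0.73 -0.11] open 0.0504 q [-0.07  0.27  1.62  0.    1.25 -1.48]
```

apply_moves(series=[{"jaw": -1, "linear": [0, 0, 0], "roll": 0}, {"jaw": -1, "linear": [0, 0, 0], "roll": 0}, {"jaw": -1, "linear": [0, 0, 0], "roll": 0}, {"jaw": -1, "linear": [0, 0, 0], "roll": 0}, {"jaw": -1, "linear": [-0.05, 0, 0], "roll": 0}, {"jaw": -1, "linear": [-0.12, 0, 0], "roll": 0}, {"jaw": -1, "linear": [-0.15, 0, 0], "roll": 0}, {"jaw": -1, "linear": [-0.15, 0, 0], "roll": 0}])

```text
t: 12.1
tool_pos: [0.6083, 0.0065, 0.156]
orientation: [0.135, 1.566, -0.132]
force: [-0.1, 0.2, -1.0]
opening: 0.093
```

```bash
python3 - <<'E'
from h import *
st(); print(go(.441,.208,.13))
c=cam('side'); print(fit([c],RED,(.607,.0067),z0=.04,span=.01), fit([c],CAP,(.438,.208)))
E
```

```text
t 12.1 p [0.6083 0.0065 0.156 ] yaw_y 80.2 tilt [0.0011 0.0015] F [-0.1  0.2 -1. ] T [ 0.01 -0.15  0.04] open 0.093 q [-0.07  0.19  1.54  0.    1.41 -1.48]
[0.0434, 0.2837, -0.3317]
(array([0.6006, 0.0104]), np.float64(-462.8)) (array([0.4327, 0.2131]), np.float64(-379.5))
```

The side fit shows the same bias as before, so the cap is at about (0.440, 0.206).

apply_moves(series=[{"jaw": -1, "linear": [0, 0.06, -0.07], "roll": 0}, {"jaw": -1, "linear": [0.01, 0.13, -0.15], "roll": 0}, {"jaw": -1, "linear": [0.02, 0.2, -0.235], "roll": 0}, {"jaw": -1, "linear": [0.035, 0.26, -0.305], "roll": 0}, {"jaw": -1, "linear": [0.043, 0.2805, -0.333], "roll": 0}, {"jaw": -1, "linear": [0.043, 0.2805, -0.333], "roll": 0}, {"jaw": -1, "linear": [0.043, 0.2805, -0.333], "roll": 0}])

```text
t: 13.02
tool_pos: [0.4387, 0.2057, 0.128]
orientation: [0.134, 1.57, -0.133]
force: [0.7, -0.5, -0.2]
opening: 0.0928
```

```bash
python3 - <<'E'
from h import *
st(); print(go(.44,.206,.0246))
out=[];k=8;th=np.linspace(0,2*np.pi,120)
c=cam('side')
I=cv2.resize(c['pixels'],None,fx=k,fy=k,interpolation=cv2.INTER_CUBIC)
for m,q,z0 in((CAP,(.44,.206),0),(RED,(.607,.0067),.04)):
    u,v=proj(c,[[*q,.06]])[0].astype(int)
    for r,z in m:
        uv=proj(c,np.c_[q[0]+r*np.cos(th),q[1]+r*np.sin(th),0*th+z+z0]); cv2.polylines(I,[((uv+.5)*k).astype(int)],True,(0,0,255),1)
    out.append(I[(v-25)*k:(v+25)*k,(u-25)*k:(u+25)*k])
cv2.imwrite('pics/cap.png',np.hstack(out))
E
```

```text
t 13.03 p [0.4387 0.2057 0.128 ] yaw_y 80.2 tilt [-0.003   0.0009] F [ 0.7 -0.5 -0.2] T [ 0.02 -0.16  0.05] open 0.0928 q [ 0.33 -0.12  1.91  0.    1.36 -1.07]
[0.1723, 0.0008, 0.0026]
```

View pics/cap.png

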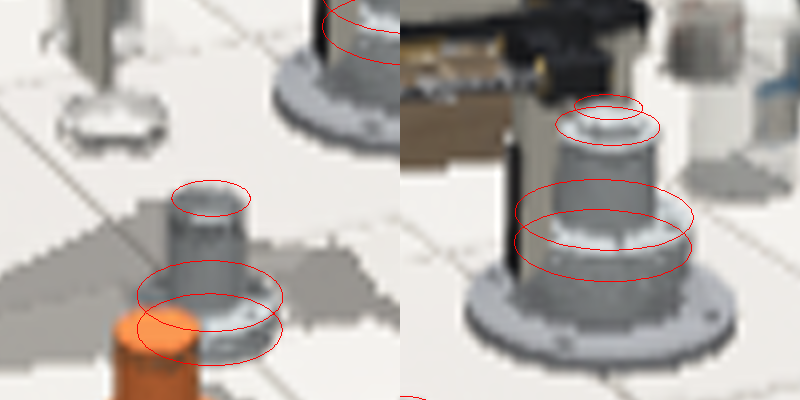

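The image shows the reducer seated on the port, upright, at about (605,200) of the crop. The cap is where predicted, near (210,200), and the fingers clear it. Gripping the cap twice to centre it.

apply_moves(series=[{"jaw": -1, "linear": [0.07, 0.001, 0.002], "roll": 0}, {"jaw": -1, "linear": [0.13, 0.001, 0.002], "roll": 0}, {"jaw": -1, "linear": [0.16, 0.001, 0.002], "roll": 0}, {"jaw": -1, "linear": [0.17, 0.001, 0.002], "roll": 0}, {"jaw": -1, "linear": [0.17, 0.001, 0.002], "roll": 0}, {"jaw": 1, "linear": [0.17, 0.001, 0.002], "roll": 0}, {"jaw": 1, "linear": [0.17, 0.001, 0.002], "roll": 0}, {"jaw": 1, "linear": [0.17, 0.001, 0.002], "roll": 0}, {"jaw": 1, "linear": [0.17, 0.001, 0.002], "roll": 0}, {"jaw": 1, "linear": [0.17, 0.001, 0.002], "roll": 0}, {"jaw": 1, "linear": [0.17, 0.001, 0.002], "roll": 0}, {"jaw": 1, "linear": [0.17, 0.001, 0.002], "roll": 0}], force=6)

```text
t: 14.58
tool_pos: [0.4401, 0.2062, 0.0263]
orientation: [0.135, 1.569, -0.134]
force: [0.5, 0.5, -0.5]
opening: 0.0331
```

apply_moves(series=[{"jaw": -1, "linear": [0, 0, 0], "roll": 0}, {"jaw": -1, "linear": [0, 0, 0], "roll": 0}, {"jaw": -1, "linear": [0, 0, 0], "roll": 0}, {"jaw": -1, "linear": [0, 0, 0], "roll": 0}, {"jaw": -1, "linear": [0, 0, 0], "roll": 0.33}, {"jaw": -1, "linear": [0, 0, 0], "roll": 0.66}, {"jaw": -1, "linear": [0, 0, 0], "roll": 1}, {"jaw": -1, "linear": [0, 0, 0], "roll": 1}])

```text
t: 15.58
tool_pos: [0.4401, 0.2061, 0.0263]
orientation: [0.543, 1.505, -0.543]
force: [0.2, 0.2, 0.3]
opening: 0.093
```

apply_moves(series=[{"jaw": -1, "linear": [0, 0, 0], "roll": 0.33}, {"jaw": -1, "linear": [0, 0, 0], "roll": 0.66}, {"jaw": -1, "linear": [0, 0, 0], "roll": 1}, {"jaw": -1, "linear": [0, 0, 0], "roll": 1}])

```text
t: 16.08
tool_pos: [0.4402, 0.2061, 0.0263]
orientation: [0.941, 1.36, -0.942]
force: [0.4, 0.0, 0.0]
opening: 0.0926
```

apply_moves(series=[{"jaw": -1, "linear": [0, 0, 0], "roll": 0.33}, {"jaw": -1, "linear": [0, 0, 0], "roll": 0.66}, {"jaw": -1, "linear": [0, 0, 0], "roll": 1}, {"jaw": -1, "linear": [0, 0, 0], "roll": 1}, {"jaw": -1, "linear": [0, 0, 0], "roll": 1}])

```text
t: 16.7
tool_pos: [0.4401, 0.2061, 0.0263]
orientation: [1.324, 1.133, -1.326]
force: [0.8, 1.1, -0.5]
opening: 0.0932
```

```bash
python3 - <<'E'
from h import *
st()
E
```

```text
t 16.7 p [0.4401 0.2061 0.0263] yaw_y -9.1 tilt [-0.0025  0.0012] F [ 0.8  1.1 -0.5] T [ 0.02 -0.07  0.03] open 0.0932 q [0.33 0.01 1.98 0.   1.15 0.49]
```

apply_moves(series=[{"jaw": 1, "linear": [0.003, 0, 0], "roll": 0}, {"jaw": 1, "linear": [0.003, 0, 0], "roll": 0}, {"jaw": 1, "linear": [0.003, 0, 0], "roll": 0}, {"jaw": 1, "linear": [0.003, 0, 0], "roll": 0}, {"jaw": 1, "linear": [0.003, 0, 0], "roll": 0}, {"jaw": 1, "linear": [0.003, 0, 0], "roll": 0}, {"jaw": 1, "linear": [0.003, 0, 0], "roll": 0}], force=6)

```text
t: 17.58
tool_pos: [0.4401, 0.2061, 0.0245]
orientation: [1.324, 1.133, -1.326]
force: [-1.1, 0.2, 0.8]
opening: 0.0329
```

apply_moves(series=[{"jaw": 1, "linear": [0, 0, 0], "roll": 0}, {"jaw": 1, "linear": [0, 0, 0], "roll": 0}, {"jaw": 1, "linear": [-0.04, 0, 0], "roll": 0}, {"jaw": 1, "linear": [-0.12, 0, 0], "roll": 0}, {"jaw": 1, "linear": [-0.2, 0, 0], "roll": 0}, {"jaw": 1, "linear": [-0.26, 0, 0], "roll": 0}, {"jaw": 1, "linear": [-0.27, 0, 0], "roll": 0}, {"jaw": 1, "linear": [-0.27, 0, 0], "roll": 0}], force=30)

```text
t: 18.58
tool_pos: [0.4402, 0.2058, 0.1856]
orientation: [1.324, 1.133, -1.327]
force: [-0.3, 1.3, -2.1]
opening: 0.0327
```

```bash
python3 - <<'E'
from h import *
st(); print(go(.607,.0067,.180))
E
```

```text
t 18.57 p [0.4402 0.2058 0.1856] yaw_y -9.1 tilt [-0.0033  0.001 ] F [-0.3  1.3 -2.1] T [-0.04 -0.06 -0.02] open 0.0327 q [ 0.33 -0.16  1.84  0.    1.47  0.49]
[0.008, 0.3269, 0.2839]
```

apply_moves(series=[{"jaw": 1, "linear": [0, 0.05, 0.043], "roll": 0}, {"jaw": 1, "linear": [0, 0.11, 0.096], "roll": 0}, {"jaw": 1, "linear": [0, 0.17, 0.148], "roll": 0}, {"jaw": 1, "linear": [0, 0.23, 0.2], "roll": 0}, {"jaw": 1, "linear": [0, 0.28, 0.243], "roll": 0}, {"jaw": 1, "linear": [0.004, 0.315, 0.274], "roll": 0}, {"jaw": 1, "linear": [0.008, 0.327, 0.284], "roll": 0}, {"jaw": 1, "linear": [0.008, 0.327, 0.284], "roll": 0}, {"jaw": 1, "linear": [0.008, 0.327, 0.284], "roll": 0}])

```text
t: 19.7
tool_pos: [0.6063, 0.0077, 0.1794]
orientation: [1.323, 1.135, -1.327]
force: [0.4, 0.1, -1.5]
opening: 0.0324
```

```bash
python3 - <<'E'
from h import *
st(); print(go(.607,.0067,.144))
E
```

```text
t 19.7 p [0.6063 0.0077 0.1794] yaw_y -9.0 tilt [-0.0045  0.0014] F [ 0.4  0.1 -1.5] T [-0.05 -0.08 -0.  ] open 0.0324 q [-0.07  0.17  1.51  0.    1.46  0.08]
[0.059, 0.0017, 0.0014]
```

apply_moves(series=[{"jaw": 1, "linear": [0.025, 0.0017, 0.0014], "roll": 0}, {"jaw": 1, "linear": [0.045, 0.0017, 0.0014], "roll": 0}, {"jaw": 1, "linear": [0.057, 0.0017, 0.0014], "roll": 0}, {"jaw": 1, "linear": [0.059, 0.0017, 0.0014], "roll": 0}, {"jaw": 1, "linear": [0.059, 0.0017, 0.0014], "roll": 0}])

```text
t: 20.32
tool_pos: [0.6071, 0.0067, 0.1441]
orientation: [1.323, 1.135, -1.327]
force: [0.8, -0.6, -1.4]
opening: 0.0325
```

```bash
python3 - <<'E'
from h import *
st(); print(go(.607,.0067,.135),go(.607,.0067,.1295))
E
```

```text
t 20.32 p [0.6071 0.0067 0.1441] yaw_y -9.0 tilt [-0.0044  0.0014] F [ 0.8 -0.6 -1.4] T [-0.03 -0.11 -0.02] open 0.0325 q [-0.07  0.2   1.55  0.    1.4   0.08]
[0.0151, -0.0001, 0.0] [0.0243, -0.0, 0.0]
```

apply_moves(series=[{"jaw": 1, "linear": [0.006, 0, 0], "roll": 0}, {"jaw": 1, "linear": [0.011, 0, 0], "roll": 0}, {"jaw": 1, "linear": [0.015, 0, 0], "roll": 0}, {"jaw": 1, "linear": [0.015, 0, 0], "roll": 0}])

```text
t: 20.82
tool_pos: [0.6069, 0.0067, 0.1348]
orientation: [1.323, 1.135, -1.327]
force: [-0.5, 0.5, -1.2]
opening: 0.0325
```

```bash
python3 - <<'E'
from h import *
st(); print(go(.607,.0067,.1295))
E
```

```text
t 20.82 p [0.6069 0.0067 0.1348] yaw_y -9.0 tilt [-0.0049  0.0014] F [-0.5  0.5 -1.2] T [-0.01 -0.09 -0.  ] open 0.0325 q [-0.07  0.21  1.56  0.    1.38  0.08]
[0.0088, 0.0003, -0.0]
```

apply_moves(series=[{"jaw": 1, "linear": [0.004, 0, 0], "roll": 0}, {"jaw": 1, "linear": [0.007, 0, 0], "roll": 0}, {"jaw": 1, "linear": [0.009, 0, 0], "roll": 0}, {"jaw": 1, "linear": [0.0095, 0, 0], "roll": 0}, {"jaw": 1, "linear": [0.0095, 0, 0], "roll": 0}])

```text
t: 21.45
tool_pos: [0.6069, 0.0067, 0.1296]
orientation: [1.323, 1.135, -1.327]
force: [-4.2, -0.5, 4.8]
opening: 0.0329
```

```bash
python3 - <<'E'
from h import *
st()
E
```

```text
t 21.45 p [0.6069 0.0067 0.1296] yaw_y -9.0 tilt [-0.0046  0.0014] F [-4.2 -0.5  4.8] T [-0.01  0.59 -0.02] open 0.0329 q [-0.07  0.21  1.56  0.    1.37  0.08]
```

Contact came at the expected seating height. Releasing and retreating straight up.

apply_moves(series=[{"jaw": -1, "linear": [0, 0, 0], "roll": 0}, {"jaw": -1, "linear": [0, 0, 0], "roll": 0}, {"jaw": -1, "linear": [0, 0, 0], "roll": 0}, {"jaw": -1, "linear": [0, 0, 0], "roll": 0}, {"jaw": -1, "linear": [0, 0, 0], "roll": 0}, {"jaw": -1, "linear": [-0.04, 0, 0], "roll": 0}, {"jaw": -1, "linear": [-0.1, 0, 0], "roll": 0}, {"jaw": -1, "linear": [-0.16, 0, 0], "roll": 0}, {"jaw": -1, "linear": [-0.18, 0, 0], "roll": 0}, {"jaw": -1, "linear": [-0.18, 0, 0], "roll": 0}])

```text
t: 22.7
tool_pos: [0.6078, 0.0066, 0.2379]
orientation: [1.323, 1.134, -1.326]
force: [0.3, 0.5, -0.1]
opening: 0.0932
```

```bash
python3 - <<'E'
from h import *
st(); c=cam('side'); u,v=proj(c,[[.607,.0067,.09]])[0].astype(int)
w=40; cv2.imwrite('pics/end.png',cv2.resize(c['pixels'][v-w:v+w,u-w:u+w],(480,480),interpolation=cv2.INTER_CUBIC))
E
```

```text
t 22.7 p [0.6078 0.0066 0.2379] yaw_y -9.0 tilt [-0.0033  0.0013] F [ 0.3  0.5 -0.1] T [-0.04 -0.06  0.03] open 0.0932 q [-0.07  0.15  1.43  0.    1.56  0.08]
```

View pics/end.png

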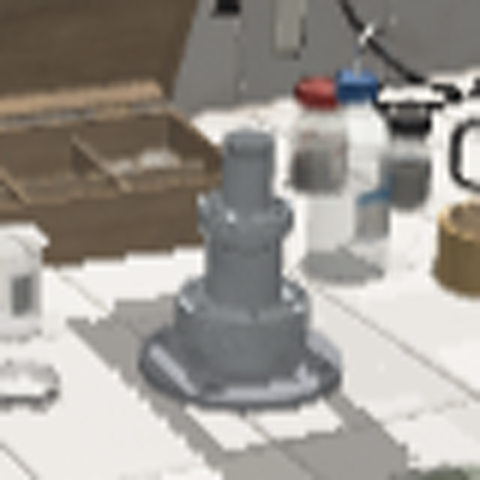

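The stack stands upright and coaxial, with the cap at (248,170), the reducer at (245,260) and the port at (240,350). The gripper is clear of it.

```bash
python3 -c "
from plant import *
close_job()"
```

```text
the job is handed in; nothing more can be done
```

The reducer is on the port and the small end cap is on top of the reducer. I let go of both and handed the job in at about 23 s of the 54 s allowed. `close_job()` gave no verdict.

- **Method:** I gripped each part lightly twice, 90° apart, to centre it in the jaws. I then lowered it in small steps, released it at the seat and backed straight up.
- **Seating checks:** The reducer met firm contact at tool height 0.0646 m and the cap at 0.1296 m. I expected 0.0646 m and 0.1295 m, each with about 5 N of contact force. Neither part caught on its spigot on the way down. The last picture shows the stack upright and in line, with the gripper clear and open.
- **Checks that disagreed:** The two cameras' circle fits for the reducer and the small cap differed by 12–16 mm. After seating, the side camera also placed the reducer about 7 mm from where the arm had put it. I took this as fit bias and relied on the arm's own position and contact heights. A camera fit of the reducer while it was held was also off, probably because the fingers hid part of it.
- **Not measured:** I did not re-measure the large cap, tape roll, dish or timer at the end. No move went down near them.

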